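# Open a board rest to its next hole

### The job

The clipboards do not fit between the two lips of the telescoping board rest. Push its sprung button down, slide the tube out to the next hole and no farther, and leave it locked there with the button popped fully up. Work by feel and gently: do not crush the button against its bottom, drag it out half pressed, or force it against the end of a hole, and leave the things round about alone.

Things in the scene. Friction and masses are not known exactly. Their poses are not given: they have to be found in the camera images.
- rest: Board rest, bolted to the table: aluminium channel 211 long, 40 wide, flat top 40 above the table, on two cross feet; fixed upright lip (70 wide, 75 high) at its back end. Origin on the table below the middle of the first hole, where the button stands at the start; its x axis runs along the channel the way the tube slides out, z is up. Channel from x = -85 to 126; the middle of its top is slotted.
- tube (a joint): How far the tube is out (m): 0 = button in the first hole; 0.046 to 0.071 = next hole; 36 mm farther a third. The dark index plate with these two is set by hand and differs each time: its place is not measured, it must be felt. Sliding takes 2 to 4 N. Holes are 19 long, the button's shoulder 17. When the button has popped up, pushing on meets the hole's end, a hard stop.
- button (a joint): How far the button is pressed (m): 0 = fully up, locked in a hole. Spring 3 N at 0, plus 0.7 N per mm. From 4 mm (6 N) it is clear below the 4 mm top wall and the tube can slide; at 7.5 mm (8.3 N) it meets the floor, a stop of 20 N per mm: press with 8 to 15 N. Let go between holes, it rides under the top wall at 4 mm and pops up by itself when it comes under a hole.
- button_top (a point): Middle of the dished top of the button: black thumb piece 34 long (along the tube), 18 wide, 11 thick, with a 2 high ridge across each end (25 clear between them). The point is 60 above the table and 20 above the channel's top while the button is up; 9 of air under the thumb piece. It moves along the channel with the tube, and straight down when pressed.
- latch: Steel shoulder under the thumb piece, one piece with the button (17 long, 14 wide), which locks in the holes. Its origin is on the table level below the middle of the button while the button is up, and moves with the button. It may bear on the holes' ends, the top wall or the channel's floor with 20 N at the most.
- lip_top (a point): Middle of the top edge of the upright lip (4 thick, 70 wide, 75 above the table) at the outer end of the sliding tube; 131 from the button along +x of the rest. Moves with the tube.
- rinse_jar: Bystander: glass jar, 65 across, 81 high. Origin at its foot.
- eraser: Bystander: eraser 58 x 23 x 13. Origin at its underside.
- packet: Bystander: flat brown paper packet 82 x 60 x 4. Origin at its underside.
- ink_jar: Bystander: small ink jar with black screw cap, 46 across, 35 high. Origin at its foot.
- wax_stick: Bystander: stick of wax 85 x 11 x 11. Origin at its underside.

How it is judged (in metres and radians):
On the way:
1. the button is pressed clear and the tube has left the first hole (value of joint tube above 0.008 m and value of joint button above 0.003 m), for 0.05 s.
At the end, for the whole second after the job is handed in: The tube is out at the next hole (42 to 75 mm from its first hole), with the button popped up to within 1 mm of fully up, and at rest (value of joint tube between 0.042 and 0.075 m and value of joint button below 0.001 m and velocity of joint tube between -0.005 and 0.005 m/s); the robot touches nothing.
It fails at once if the button's shoulder is forced against the floor, the top wall or the end of a hole (over 20 N) (contact force between latch and anything else above 20 N).
It fails at once if the tube is drawn past the next hole (over 78 mm) (value of joint tube above 0.078 m).
It fails at once if a bystander is moved over 30 mm (distance of any of rinse_jar, eraser, packet, ink_jar, wax_stick from where it was at the start of the episode above 0.03 m).
It also fails if it takes over 40 s, if anything falls off the work surface, if the arm or the gripper's body presses on something with over 40 N, if the wrist force passes 120 N, or if a joint passes its speed limit or range.

### The arm

A 6-joint arm with a two-finger parallel gripper is mounted at the origin on a cart in front of the work surface, level with it; the furniture and walls round the work are solid. World frame = base frame: x ahead of the robot, y to its left, z up, the work surface at z = 0. Lengths are in mm, angles in rad, forces in N, time in s.
With the tool pointing down it reaches from about 275 to 750 mm from the base axis. Payload 10.2 kg.
Tool frame: the origin (TCP) lies at the very end of the fingers, on their centre line; the grasp point (between the pads) lies 19 mm behind it; z points along the fingers, y is the line along which they close (so a half turn about z gives the same grasp; the last joint's range is limited). The gripper opens to 85 mm and grips with 20 to 120 N. Pads are 22 mm wide; open, the fingers measure 114 mm over their backs; the gripper's body (76 mm by 85 mm) begins 54 mm behind the grasp point. The pads swing forward as they close: fully open they stand 13 mm farther back than shut.
Start: joints at [-1.554, 0.313, 1.498, -0, 1.331, -0.223], TCP at [124.678, -509.987, 231.294] pointing down, gripper open.
Joint ranges: [-2.94, 2.94], [-0.97, 2.17], [0.19, 2.56], [-1.23, 4.37], [0.02, 3.11], [-2.88, 2.88]. Speed limits (rad/s): [2.39, 2.39, 3.01, 3.14, 3.14, 3.14].

### API

Orientations are given as a unit quaternion [w, x, y, z].
In Python, from rig import * gives the robot as it stands. The module is installed in compiled form; this text tells all that it offers.
- The arm moves only by the shell command python3 -m crank 'ROWS' [FORCE]. ROWS is JSON, a list that holds one entry, the list of rows, each a list of 7 numbers: the shift along the tool's x, y, z in units of 25 mm (1.0 is 25 mm), then the turn, a rotation vector about the tool's x, y, z in units of 8 degrees (1.0 is 8 degrees), then the finger opening in mm, from 0 to 85.4. A call has exactly 8 rows; each row shifts and turns the commanded pose from where the row before left it, along the tool's axes as they then stand; what a row does not reach is not made up. A row lasts 1/10 s, in which the tool goes at most 50 mm and 8.59 degrees, less where a joint would pass 70% of its speed; a pose out of reach is approached as far as the arm can. A call is refused whole if a number of a shift passes 1 or a number of a turn 1, either way. A call with a gripper value outside its range is refused whole. The fingers move at their own pace and stop on an object; FORCE is the grip in N (left out, the last holds). Time passes only in rows, so rows that do not move let the fingers close, or fill a call up. It gives the time, the measured TCP pose, the force, the opening and the grip force at its end, in the units of the state.
- sense(): the state, without advancing time (a new reading comes with each control period).
- capture(name): name is "side" or "top" or "wrist"; returns the picture (384x512x3 uint8, blue, green, red); there is no depth.
- camera_model(name): a dict with "fx", "fy", "cx", "cy" (pixels), "world_from_camera" (4x4, takes a point from camera to world coordinates); the wrist camera has in their place "T_tool_cam" (4x4, takes a point from camera to tool coordinates, whose origin is the TCP and whose axes are the flange's). Camera axes: x right, y up, looking along -z (the intrinsics and any distortion apply to the point x, -y, -z); pixel columns grow to the right and rows downward; lengths in mm; the calibration is good to about 2 mm. A picture is of the moment at which its call begins: read the wrist's pose just before it. camera_model takes no time and is no camera call.
- finish_job(): hands the job in; it is judged then, once.
The state is a dict: "time_s": time; "joints": joint angles; "dq": joint speeds; "tau": joint torques, N m; "eef_pos": TCP position; "ee_rot": TCP orientation; "force": force on the tool from outside, world axes, zero at the start; "wrist_torque": the same for the moment, N m; "grip_width": opening from 0.0 (shut) to 1.0 (fully open); "grip_force": force on a finger pad.
Only numpy, scipy, OpenCV 4.12 (cv2) and the standard library are available. Lean on these libraries where they do the work, as an engineer would, in place of code of your own. Each camera call takes 0.05 s, during which the arm holds its last target. There are 200 camera calls.

## Working session

There is one attempt and no reset: what is moved stays moved. The work goes in short steps, Python scripts to look and compute and a shell command to move; the robot and the scene stay as the last step left them, time stands still between calls to the robot, and variables do not carry over. Pictures are saved under pics/ and viewed, at most 10 in all, crops included, and the job is handed in when it is done.

```bash
mkdir -p pics; python3 - <<'E'
from rig import *
import cv2,numpy as np
s=sense();print(s)
for n in("side","top"):
    cv2.imwrite(f"pics/{n}0.png",capture(n))
    m=camera_model(n);print(n,{k:(np.round(v,3).tolist() if not isinstance(v,str) else v) for k,v in m.items()})
m=camera_model("wrist");print({k:np.round(v,3).tolist() for k,v in m.items()})
E
```

```text
{'time_s': 0.0, 'joints': array([-1.55439918e+00,  3.13492527e-01,  1.49845388e+00,  2.44976751e-05,
        1.33098619e+00, -2.23438825e-01]), 'dq': array([-9.09058306e-04, -1.63027173e-03, -2.40560567e-05,  1.60353171e-03,
       -7.25677337e-04, -1.15930600e-03]), 'tau': array([-7.18748906e-04, -4.12264788e+01, -2.59738630e+01, -2.46500749e-04,
        4.18260592e-03, -1.77246676e-06]), 'eef_pos': array([ 124.68034034, -509.71530247,  230.70699097]), 'ee_rot': array([-6.65153830e-04,  9.92818576e-01,  1.19627861e-01,  8.10647029e-05]), 'force': array([ 0.96375112,  0.62412607, -0.4394097 ]), 'wrist_torque': array([-0.01247287,  0.00708591, -0.01986144]), 'grip_force': 0.0, 'grip_width': 0.9997278743076041}
side {'fx': 425.934, 'fy': 425.934, 'cx': 262.7, 'cy': 181.918, 'world_from_camera': [[-0.861, 0.205, -0.466, 137.428], [-0.509, -0.304, 0.805, 865.062], [0.024, 0.93, 0.366, 412.247], [0.0, 0.0, 0.0, 1.0]]}
top {'fx': 415.807, 'fy': 415.807, 'cx': 252.344, 'cy': 191.917, 'world_from_camera': [[-0.014, 0.989, -0.148, 418.017], [-1.0, -0.013, 0.004, 200.754], [0.002, 0.148, 0.989, 922.73], [0.0, 0.0, 0.0, 1.0]]}
{'fx': 329.39, 'fy': 329.39, 'cx': 253.628, 'cy': 185.596, 'T_tool_cam': [[-0.0, 0.951, 0.308, 78.311], [1.0, 0.0, -0.0, -0.059], [-0.0, 0.308, -0.951, -142.021], [0.0, 0.0, 0.0, 1.0]]}
```

View pics/top0.png

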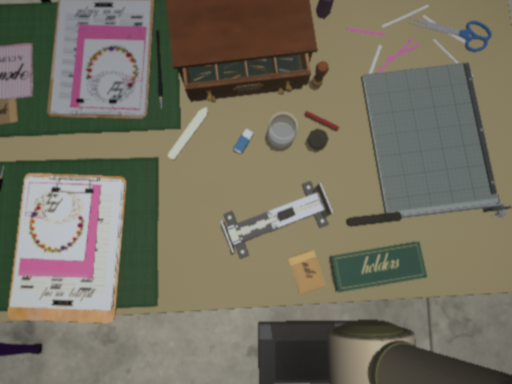

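View pics/side0.png

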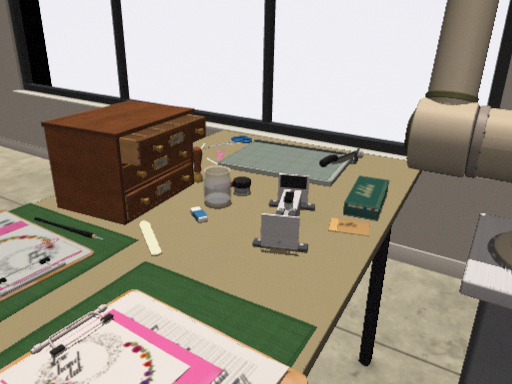

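The rest lies at about (225–328, 185–255) in top and (255–315, 172–250) in side. The button is the dark spot near (287,213) in top and (290,197) in side. I'll zoom in on both.

```bash
python3 - <<'E'
import cv2,numpy as np
a=cv2.imread("pics/top0.png")[175:265,210:345];b=cv2.imread("pics/side0.png")[160:260,240:330]
a=cv2.resize(a,None,fx=5.9,fy=5.9,interpolation=cv2.INTER_CUBIC);b=cv2.resize(b,None,fx=6,fy=6,interpolation=cv2.INTER_CUBIC)
cv2.imwrite("pics/topc.png",a);cv2.imwrite("pics/sidec.png",b)
E
```

```text
(no output)
```

View pics/topc.png

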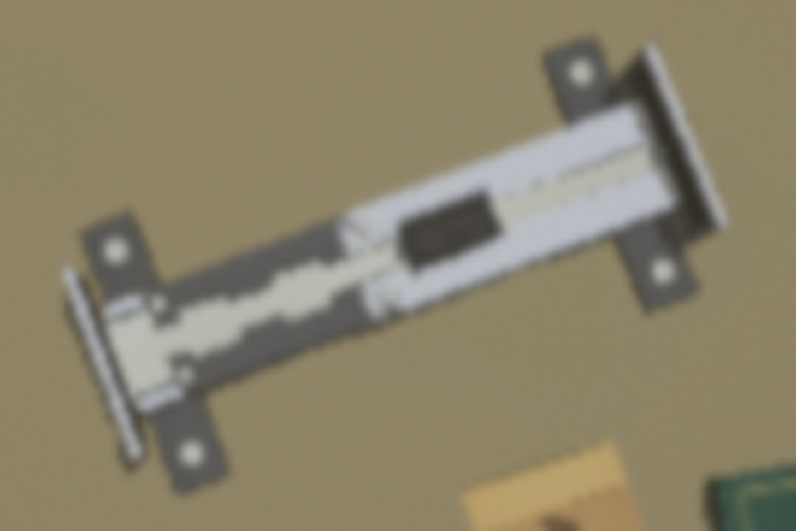

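View pics/sidec.png

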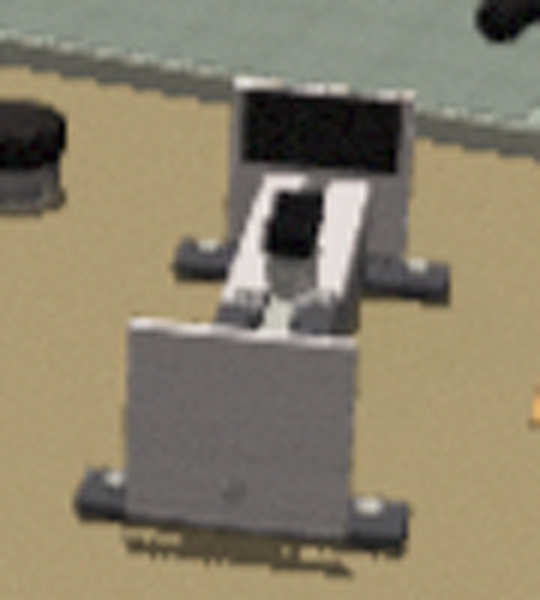

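Top crop: the button is at about crop (449,230), the outer lip's top edge runs (68,270)–(140,455), and the back lip runs (650,45)–(722,225). So the tube slides towards world +y. In the side crop the button is at (296,220), with its front face below the top. Next I'll measure positions.

```bash
cat >h.py <<'E'
import numpy as np
from rig import *
def ray(n,u,v,T=None):
    m=camera_model(n); T=m["world_from_camera"] if T is None else T
    T=np.array(T); d=T[:3,:3]@np.array([(u-m["cx"])/m["fx"],-(v-m["cy"])/m["fy"],-1.]); return T[:3,3],d
def plane(n,u,v,z,T=None):
    o,d=ray(n,u,v,T); return o+d*(z-o[2])/d[2]
def tri(r):
    A=np.vstack([np.eye(3)-np.outer(d,d)/(d@d) for o,d in r]);b=np.hstack([(np.eye(3)-np.outer(d,d)/(d@d))@o for o,d in r])
    x,res,_,_=np.linalg.lstsq(A,b,rcond=None);return x,np.linalg.norm(A@x-b)
E
python3 - <<'E'
from h import *
import cv2
t=lambda x,y:("top",210+(x+.5)/5.9-.5,175+(y+.5)/5.9-.5)
s=lambda x,y:("side",240+(x+.5)/6-.5,160+(y+.5)/6-.5)
g=cv2.imread("pics/top0.png").max(2)
m=np.zeros_like(g);m[205:222,276:297]=(g[205:222,276:297]<90)
n,_,st,c=cv2.connectedComponentsWithStats(m);print(n,st[1:],c[1:])
cnt=cv2.findContours(m,0,1)[0];cnt=max(cnt,key=len);print(cv2.minAreaRect(cnt))
c=c[1+np.argmax(st[1:,4])]
print("btn",plane("top",*c,60),plane("top",*c,55))
for y in(205,220): print("tri",tri([ray("top",*c),ray(*s(297,y))]))
a,b=plane(*t(68,270),75),plane(*t(140,455),75);print("lip",a,b,(a+b)/2)
c2,d=plane(*t(650,45),75),plane(*t(722,225),75);print("back",c2,d,(c2+d)/2)
ax=(a+b-c2-d)/2;print("len",np.linalg.norm(ax),"yaw",np.degrees(np.arctan2(ax[1],ax[0])))
bx=b-a;print(np.degrees(np.arctan2(bx[1],bx[0]))+90, np.linalg.norm(bx))
print("lip tri",tri([ray(*t(68,270)),ray(*s(130,322))]),tri([ray(*t(140,455)),ray(*s(355,342))]))
f=[plane(*t(*p),12) for p in((115,250),(192,454),(581,73),(662,271))];print("feet",f);q=(f[0]+f[1]-f[2]-f[3])/2;print(np.degrees(np.arctan2(q[1],q[0])))
E
```

```text
2 [[278 208  16  12 113]] [[285.30088496 213.73451327]]
((285.2241516113281, 213.8103485107422), (7.242117881774902, 15.784104347229004), 68.19859313964844)
btn [500.20411716 128.86526063  60.        ] [500.68043563 128.44862394  55.        ]
tri (array([499.33344219, 129.09660185,  64.96067983]), np.float64(0.6182339572799394))
tri (array([499.6478488 , 128.48646389,  59.01464302]), np.float64(1.009296826229853))
lip [486.9869958 261.4337982  75.       ] [423.327837   236.97116864  75.        ] [455.1574164  249.20248342  75.        ]
back [563.25835948  57.15044964  75.        ] [499.58556957  34.53990169  75.        ] [531.42196452  45.84517567  75.        ]
len 217.18765139525888 yaw 110.55741803543687
-68.9794753460292 68.19757140166264
lip tri (array([487.31198006, 261.56356393,  76.31555549]), np.float64(0.684388794739885)) (array([423.76752144, 237.09662075,  76.75105893]), np.float64(0.6972291763126832))
feet [array([499.3253923 , 248.44768021,  12.        ]), array([423.82751673, 220.55611847,  12.        ]), array([563.71012898,  72.84335903,  12.        ]), array([488.79255208,  45.21694226,  12.        ])]
110.23273645059311
```

```bash
python3 -m crank '[[[1,0,0,0,0,-1,0],[1,0,0,0,0,-1,0],[1,0,0,0,0,-1,0],[1,0,0,0,0,-1,0],[1,0,0,0,0,-1,0],[1,0,0,0,0,-1,0],[1,0,0,0,0,-1,0],[1,0,0,0,0,-1,0]]]' 40; python3 -m crank '[[[1,0,0,0,0,-1,0],[1,0,0,0,0,-1,0],[1,0,0,0,0,-1,0],[1,0,0,0,0,-1,0],[0.8,1,0,0,0,0,0],[0.8,1,0,0,0,0,0],[0.8,1,0,0,0,0,0],[0.8,1,0,0,0,0,0]]]'
cat >>h.py <<'E'
from scipy.spatial.transform import Rotation as Ro
def togo(tgt,yaw=110.3):
    s=sense();q=s["ee_rot"];R=Ro.from_quat([q[1],q[2],q[3],q[0]]).as_matrix()
    G=Ro.from_euler("z",yaw,degrees=True).as_matrix()@np.diag([1,-1,-1])
    print("t",round(s["time_s"],2),"pos",s["eef_pos"].round(2),"shift u",(R.T@(np.array(tgt)-s["eef_pos"])/25).round(3),"turn u",(np.degrees(Ro.from_matrix(R.T@G).as_rotvec())/8).round(3),"F",s["force"].round(2),"Fx_rest",(G[:,0]@s["force"]).round(2),s["grip_width"])
E
python3 -c "
from h import *
togo([500.3,128.5,150])"
```

```text
time_s: 0.9
eef_pos: [266.9, -382.5, 230.9]
ee_rot: [-0.0, 0.777, 0.63, 0.0]
force: [-0.0, 0.3, 0.2]
grip_width: -0.001
grip_force: 0.0
time_s: 1.7
eef_pos: [334.3, -174.4, 231.2]
ee_rot: [-0.0, 0.576, 0.818, 0.0]
force: [0.2, -0.9, 0.6]
grip_width: 0.001
grip_force: 0.0
t 1.7 pos [ 334.29 -174.44  231.2 ] shift u [ 9.166 10.34   3.249] turn u [-0.    -0.001 -0.073] F [ 0.25 -0.86  0.64] Fx_rest -0.89 0.001279654426136833
```

```bash
python3 -m crank '[[[0.9,1,0,0,0,-0.07,0],[0.9,1,0.2,0,0,0,0],[0.9,1,0.3,0,0,0,0],[0.9,1,0.4,0,0,0,0],[0.9,1,0.4,0,0,0,0],[0.9,1,0.5,0,0,0,0],[0.9,1,0.5,0,0,0,0],[0.9,1,0.4,0,0,0,0]]]'; python3 -m crank '[[[0.9,1,0.4,0,0,0,0],[0.9,1,0.1,0,0,0,0],[0.1,0.3,0,0,0,0,0],[0,0,0,0,0,0,0],[0,0,0,0,0,0,0],[0,0,0,0,0,0,0],[0,0,0,0,0,0,0],[0,0,0,0,0,0,0]]]'
python3 -c "
from h import *
import cv2
togo([500.3,128.5,100])
cv2.imwrite('pics/w1.png',capture('wrist'))"
```

```text
time_s: 2.5
eef_pos: [459.5, 63.8, 162.9]
ee_rot: [-0.0, 0.571, 0.821, -0.0]
force: [0.0, -0.3, -0.0]
grip_width: 0.0
grip_force: 0.0
time_s: 3.3
eef_pos: [496.7, 126.4, 151.5]
ee_rot: [0.0, 0.572, 0.82, 0.0]
force: [1.0, 1.3, -0.3]
grip_width: -0.002
grip_force: 0.0
t 3.3 pos [496.71 126.35 151.5 ] shift u [0.031 0.164 2.06 ] turn u [ 0.002  0.001 -0.006] F [ 0.99  1.33 -0.29] Fx_rest 0.9 -0.0017994066432453196
```

View pics/w1.png

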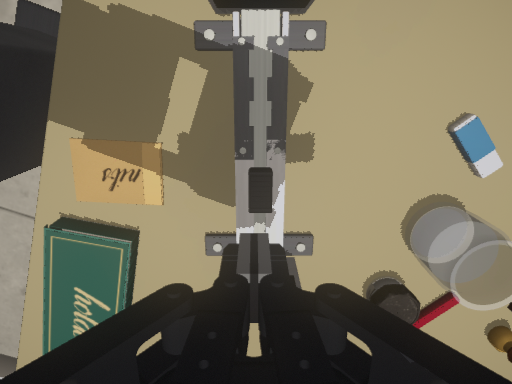

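The wrist view shows the tube running upward in the image. The thumb piece spans (249–272, 168–212), the fingertips are near (254,236), and slot widenings (likely the next holes) are at about rows 112 and 68. Now to triangulate the button against the top view.

```bash
python3 - <<'E'
from h import *
import cv2
s=sense();q=s["ee_rot"];T=np.eye(4);T[:3,:3]=Ro.from_quat([q[1],q[2],q[3],q[0]]).as_matrix();T[:3,3]=s["eef_pos"]
W=T@np.array(camera_model("wrist")["T_tool_cam"])
im=cv2.imread("pics/w1.png");g=im.max(2)
m=np.zeros_like(g);m[160:220,240:282]=g[160:220,240:282]<70
n,_,st,c=cv2.connectedComponentsWithStats(m);i=1+np.argmax(st[1:,4]);print(st[i],c[i])
x,y,w,h,_=st[i]; ctr=(x+w/2-.5,y+h/2-.5)
P=plane("wrist",*ctr,60,W);print("btn",P, tri([ray("wrist",*ctr,W),ray("top",285.3,213.73)]))
e=np.array([np.cos(np.radians(110.3)),np.sin(np.radians(110.3)),0])
for r in(y-.5,y+h-.5):print("end",(plane("wrist",260.5,r,60,W)-P)@e)
L=im[45:240,247:275].astype(int)
row=g[45:175,:];
for r in range(48,170,2):
    k=g[r,236:288]; print(r,round((plane("wrist",260,r,36,W)-P)@e,1),"".join("#" if v>150 else "." for v in k))
E
```

```text
[ 249  168   24   45 1035] [260.04637681 189.93623188]
btn [501.0667925  128.04969662  60.        ] (array([500.16043412, 129.27060315,  64.12098217]), np.float64(0.4861350634633605))
end 17.381751319476187
end -18.16954390487759
48 100.4 ...........................#####....................
50 99.0 ..................................##................
52 97.7 ....................................................
54 96.3 ....................................................
56 95.0 ....................................................
58 93.6 ....................................................
60 92.2 ....................................................
62 90.9 ....................................................
64 89.5 ....................................................
66 88.1 ....................................................
68 86.7 ....................................................
70 85.3 ....................................................
72 83.9 ....................................................
74 82.5 ....................................................
76 81.1 .......
[... 2186 characters left out ...]
..................
148 27.0 ....................................................
150 25.4 ....................................................
152 23.8 ....................................................
154 22.2 ....................................................
156 20.5 ....................................................
158 18.9 ....................................................
160 17.3 ....................................................
162 15.6 ....................................................
164 14.0 .................................................###
166 12.3 .................................................###
168 10.6 .................................................###
```

```bash
python3 -c "
from h import *
togo([500.8,127.8,66])"
```

```text
t 3.35 pos [496.75 126.48 151.48] shift u [-0.006  0.169  3.419] turn u [ 0.002  0.001 -0.005] F [ 0.81 -0.45 -1.78] Fx_rest -0.7 -0.0017041583975323433
```

```bash
python3 -m crank '[[[0,0.17,0.6,0,0,0,0],[0,0,0.8,0,0,0,0],[0,0,0.8,0,0,0,0],[0,0,0.6,0,0,0,0],[0,0,0.4,0,0,0,0],[0,0,0.2,0,0,0,0],[0,0,0,0,0,0,0],[0,0,0,0,0,0,0]]]'; python3 -c "
from h import *
togo([500.8,127.8,59])"
```

```text
time_s: 4.15
eef_pos: [501.2, 128.3, 66.9]
ee_rot: [0.0, 0.571, 0.821, 0.0]
force: [0.2, 0.0, 0.2]
grip_width: 0.002
grip_force: 0.0
t 4.15 pos [501.18 128.33  66.91] shift u [-0.014 -0.022  0.316] turn u [ 0.007  0.003 -0.   ] F [0.23 0.03 0.22] Fx_rest -0.06 0.0019494513596228895
```

```bash
python3 -m crank '[[[0,0,0.1,0,0,0,0],[0,0,0.06,0,0,0,0],[0,0,0.04,0,0,0,0],[0,0,0.03,0,0,0,0],[0,0,0.02,0,0,0,0],[0,0,0,0,0,0,0],[0,0,0,0,0,0,0],[0,0,0,0,0,0,0]]]'; python3 -c "
from h import *
togo([500.8,127.8,59])"
```

```text
time_s: 4.95
eef_pos: [500.8, 128.3, 60.1]
ee_rot: [0.0, 0.571, 0.821, 0.0]
force: [-0.2, -0.3, 0.5]
grip_width: -0.001
grip_force: 0.3
t 4.95 pos [500.84 128.34  60.1 ] shift u [-0.02  -0.009  0.044] turn u [0.001 0.    0.   ] F [-0.24 -0.29  0.46] Fx_rest -0.19 -0.001373863593222508
```

```bash
python3 -m crank '[[[0,0,0.04,0,0,0,0],[0,0,0.04,0,0,0,0],[0,0,0.04,0,0,0,0],[0,0,0.04,0,0,0,0],[0,0,0.04,0,0,0,0],[0,0,0.04,0,0,0,0],[0,0,0,0,0,0,0],[0,0,0,0,0,0,0]]]'; python3 -c "
from h import *
togo([500.8,127.8,54])"
```

```text
time_s: 5.75
eef_pos: [501.0, 128.3, 54.3]
ee_rot: [0.0, 0.571, 0.821, 0.0]
force: [-1.0, -1.0, 6.1]
grip_width: 0.003
grip_force: 3.4
t 5.75 pos [500.96 128.35  54.32] shift u [-0.018 -0.014  0.013] turn u [0.003 0.001 0.   ] F [-0.98 -0.97  6.12] Fx_rest -0.57 0.0028781827384148093
```

```bash
python3 -m crank '[[[0,0,0.02,0,0,0,0],[0,0,0.02,0,0,0,0],[0,0,0.01,0,0,0,0],[0,0,0,0,0,0,0],[0,0,0,0,0,0,0],[0,0,0,0,0,0,0],[0,0,0,0,0,0,0],[0,0,0,0,0,0,0]]]'; python3 -c "
from h import *
f=[]
for i in range(4): capture('side');f.append(sense()['force'])
print(np.array(f).round(1))
togo([500.8,127.8,54])"
```

```text
time_s: 6.55
eef_pos: [501.0, 128.4, 53.2]
ee_rot: [0.0, 0.571, 0.821, 0.0]
force: [-2.9, 0.6, 7.0]
grip_width: 0.004
grip_force: 3.8
[[-1.7 -0.6  7.6]
 [-1.8 -0.5  7.9]
 [-2.  -0.7  7.3]
 [-1.1 -0.   7.4]]
t 6.75 pos [500.96 128.38  53.17] shift u [-0.02  -0.014 -0.033] turn u [0.003 0.001 0.   ] F [-1.1  -0.03  7.41] Fx_rest 0.36 0.00027606382106163194
```

```bash
python3 -m crank '[[[0.02,0,0,0,0,0,0],[0.02,0,0,0,0,0,0],[0.02,0,0,0,0,0,0],[0.02,0,0,0,0,0,0],[0.02,0,0,0,0,0,0],[0.03,0,0,0,0,0,0],[0.03,0,0,0,0,0,0],[0,0,0,0,0,0,0]]]'; python3 -c "
from h import *
togo([500.8,127.8,54])"
```

```text
time_s: 7.55
eef_pos: [499.8, 131.7, 53.2]
ee_rot: [0.001, 0.571, 0.821, -0.0]
force: [-2.2, -2.2, 6.8]
grip_width: 0.001
grip_force: 3.7
t 7.55 pos [499.75 131.73  53.22] shift u [-0.162 -0.015 -0.031] turn u [0.004 0.007 0.002] F [-2.16 -2.21  6.85] Fx_rest -1.32 0.0012848806284265712
```

```bash
python3 -m crank '[[[0.05,0,0,0,0,0,0],[0.05,0,0,0,0,0,0],[0.05,0,0,0,0,0,0],[0.05,0,0,0,0,0,0],[0.05,0,0,0,0,0,0],[0.05,0,0,0,0,0,0],[0.05,0,0,0,0,0,0],[0,0,0,0,0,0,0]]]'; python3 -c "
from h import *
togo([500.8,127.8,54])"
```

```text
time_s: 8.35
eef_pos: [496.7, 140.0, 53.2]
ee_rot: [0.001, 0.571, 0.821, -0.0]
force: [-1.7, -2.7, 8.4]
grip_width: -0.003
grip_force: 3.7
t 8.35 pos [496.68 140.02  53.2 ] shift u [-0.516 -0.015 -0.031] turn u [0.004 0.006 0.002] F [-1.73 -2.72  8.4 ] Fx_rest -1.95 -0.0030051304257400083
```

```bash
python3 -m crank '[[[0.1,0,0,0,0,0,0],[0.15,0,0,0,0,0,0],[0.15,0,0,0,0,0,0],[0.15,0,0,0,0,0,0],[0.15,0,0,0,0,0,0],[0.15,0,0,0,0,0,0],[0.1,0,0,0,0,0,0],[0.05,0,0,0,0,0,0]]]'; python3 -c "
from h import *
import cv2
cv2.imwrite('pics/w2.png',capture('wrist'))
togo([500.8,127.8,54])"
```

```text
time_s: 9.15
eef_pos: [488.0, 163.5, 53.2]
ee_rot: [0.001, 0.571, 0.821, -0.0]
force: [-0.9, -3.1, 7.7]
grip_width: 0.002
grip_force: 3.7
t 9.2 pos [487.94 163.62  53.19] shift u [-1.522 -0.015 -0.031] turn u [0.004 0.006 0.003] F [-1.3  -2.55  7.43] Fx_rest -1.94 0.0009597389273532401
```

View pics/w2.png

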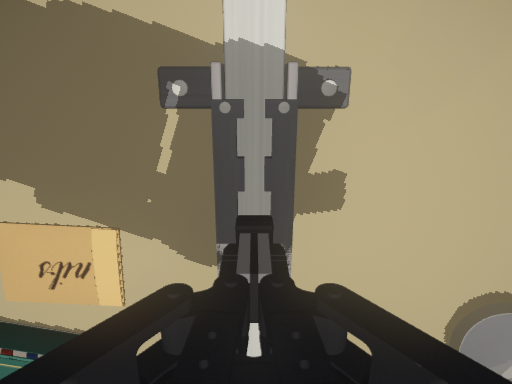

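The fingertip sits in the dish and the tube has followed it about 37 mm (the tube's bright top now runs on past the feet at the top of the picture). Next I'll ease up so the button rides under the top wall.

```bash
python3 -m crank '[[[0,0,-0.03,0,0,0,0],[0,0,-0.03,0,0,0,0],[0,0,-0.03,0,0,0,0],[0,0,-0.02,0,0,0,0],[0,0,0,0,0,0,0],[0,0,0,0,0,0,0],[0,0,0,0,0,0,0],[0,0,0,0,0,0,0]]]'; python3 -c "
from h import *
togo([500.8,127.8,54])"
```

```text
time_s: 10.0
eef_pos: [487.9, 163.6, 55.8]
ee_rot: [0.0, 0.571, 0.821, 0.0]
force: [-1.4, -1.0, 5.7]
grip_width: 0.001
grip_force: 2.8
t 10.0 pos [487.92 163.55  55.76] shift u [-1.52  -0.013  0.071] turn u [0.003 0.003 0.   ] F [-1.41 -1.01  5.65] Fx_rest -0.46 0.0012274760160721242
```

```bash
python3 -m crank '[[[0,0,-0.02,0,0,0,0],[0,0,-0.01,0,0,0,0],[0,0,0,0,0,0,0],[0,0,0,0,0,0,0],[0,0,0,0,0,0,0],[0,0,0,0,0,0,0],[0,0,0,0,0,0,0],[0,0,0,0,0,0,0]]]'; python3 -c "
from h import *
togo([500.8,127.8,54])"
```

```text
time_s: 10.8
eef_pos: [487.6, 163.8, 56.2]
ee_rot: [-0.0, 0.571, 0.821, -0.0]
force: [-0.1, 0.1, -0.1]
grip_width: -0.003
grip_force: 0.0
t 10.8 pos [487.61 163.76  56.24] shift u [-1.532 -0.004  0.089] turn u [-0.001 -0.001 -0.   ] F [-0.06  0.12 -0.11] Fx_rest 0.14 -0.0034293041026749057
```

```bash
python3 -m crank '[[[0.03,0,0,0,0,0,0],[0.04,0,0,0,0,0,0],[0.05,0,0,0,0,0,0],[0.05,0,0,0,0,0,0],[0.05,0,0,0,0,0,0],[0.04,0,0,0,0,0,0],[0.02,0,0,0,0,0,0],[0,0,0,0,0,0,0]]]'; python3 -c "
from h import *
togo([500.8,127.8,54])"
```

```text
time_s: 11.6
eef_pos: [485.4, 170.1, 56.4]
ee_rot: [0.0, 0.571, 0.821, -0.0]
force: [1.2, -4.9, 1.9]
grip_width: -0.001
grip_force: 2.1
t 11.6 pos [485.41 170.14  56.39] shift u [-1.802 -0.01   0.096] turn u [ 0.001  0.003 -0.   ] F [ 1.21 -4.88  1.87] Fx_rest -5.0 -0.0007877781296399036
```

```bash
python3 -m crank '[[[0.02,0,0,0,0,0,0],[0.02,0,0,0,0,0,0],[0.02,0,0,0,0,0,0],[0.02,0,0,0,0,0,0],[0,0,0,0,0,0,0],[0,0,0,0,0,0,0],[0,0,0,0,0,0,0],[0,0,0,0,0,0,0]]]'; python3 -c "
from h import *
togo([500.8,127.8,54])"
```

```text
time_s: 12.4
eef_pos: [484.6, 172.2, 56.3]
ee_rot: [0.0, 0.571, 0.821, 0.0]
force: [0.8, -3.3, 1.6]
grip_width: 0.002
grip_force: 2.0
t 12.4 pos [484.61 172.23  56.33] shift u [-1.892 -0.009  0.093] turn u [ 0.001 -0.001 -0.   ] F [ 0.8  -3.34  1.6 ] Fx_rest -3.41 0.001847066200293919
```

```bash
python3 -m crank '[[[0.02,0,0,0,0,0,0],[0.02,0,0,0,0,0,0],[0.02,0,0,0,0,0,0],[0.02,0,0,0,0,0,0],[0,0,0,0,0,0,0],[0,0,0,0,0,0,0],[0,0,0,0,0,0,0],[0,0,0,0,0,0,0]]]'; python3 -c "
from h import *
togo([500.8,127.8,54])"
```

```text
time_s: 13.2
eef_pos: [483.9, 174.1, 56.3]
ee_rot: [-0.0, 0.571, 0.821, 0.0]
force: [1.4, -2.6, 1.9]
grip_width: 0.001
grip_force: 2.1
t 13.2 pos [483.88 174.09  56.3 ] shift u [-1.971 -0.008  0.092] turn u [ 0.    -0.001 -0.   ] F [ 1.39 -2.65  1.94] Fx_rest -2.97 0.0006559382670519983
```

```bash
python3 -m crank '[[[0.02,0,0,0,0,0,0],[0.02,0,0,0,0,0,0],[0.02,0,0,0,0,0,0],[0.02,0,0,0,0,0,0],[0,0,0,0,0,0,0],[0,0,0,0,0,0,0],[0,0,0,0,0,0,0],[0,0,0,0,0,0,0]]]'; python3 -c "
from h import *
togo([500.8,127.8,54])"
```

```text
time_s: 14.0
eef_pos: [483.2, 176.0, 56.3]
ee_rot: [-0.0, 0.571, 0.821, 0.0]
force: [0.7, -2.9, 3.3]
grip_width: 0.002
grip_force: 2.2
t 14.0 pos [483.21 175.97  56.32] shift u [-2.051 -0.008  0.093] turn u [ 0. -0. -0.] F [ 0.67 -2.88  3.32] Fx_rest -2.93 0.001725801040471078
```

```bash
python3 -m crank '[[[0.02,0,0,0,0,0,0],[0.02,0,0,0,0,0,0],[0.02,0,0,0,0,0,0],[0.02,0,0,0,0,0,0],[0,0,0,0,0,0,0],[0,0,0,0,0,0,0],[0,0,0,0,0,0,0],[0,0,0,0,0,0,0]]]'; python3 -c "
from h import *
togo([500.8,127.8,54])"
```

```text
time_s: 14.8
eef_pos: [482.5, 177.8, 56.3]
ee_rot: [-0.0, 0.571, 0.821, 0.0]
force: [0.2, -3.7, 3.8]
grip_width: 0.004
grip_force: 2.2
t 14.8 pos [482.48 177.83  56.3 ] shift u [-2.131 -0.007  0.092] turn u [-0. -0. -0.] F [ 0.21 -3.72  3.81] Fx_rest -3.56 0.0041610597244322025
```

```bash
python3 -m crank '[[[0,0,-0.02,0,0,0,0],[0,0,0,0,0,0,0],[0.02,0,0,0,0,0,0],[0.02,0,0,0,0,0,0],[0.02,0,0,0,0,0,0],[0,0,0,0,0,0,0],[0,0,0,0,0,0,0],[0,0,0,0,0,0,0]]]'; python3 -c "
from h import *
togo([500.8,127.8,54])"
```

```text
time_s: 15.6
eef_pos: [481.9, 179.2, 56.8]
ee_rot: [-0.0, 0.571, 0.821, -0.0]
force: [1.4, -3.7, 1.5]
grip_width: -0.0
grip_force: 1.9
t 15.6 pos [481.95 179.24  56.8 ] shift u [-2.191 -0.007  0.112] turn u [-0. -0.  0.] F [ 1.39 -3.7   1.47] Fx_rest -3.96 -0.00015223197206433244
```

Still riding (tool travel is about 54.3 mm). Carrying on.

```bash
python3 -m crank '[[[0.02,0,0,0,0,0,0],[0.02,0,0,0,0,0,0],[0.02,0,0,0,0,0,0],[0.02,0,0,0,0,0,0],[0,0,0,0,0,0,0],[0,0,0,0,0,0,0],[0,0,0,0,0,0,0],[0,0,0,0,0,0,0]]]'; python3 -c "
from h import *
togo([500.8,127.8,54])"
```

```text
time_s: 16.4
eef_pos: [481.3, 181.2, 56.8]
ee_rot: [-0.0, 0.571, 0.821, 0.0]
force: [-0.2, -1.3, 5.6]
grip_width: -0.001
grip_force: 2.2
t 16.4 pos [481.28 181.22  56.85] shift u [-2.275 -0.009  0.113] turn u [ 0.001 -0.002 -0.001] F [-0.24 -1.28  5.61] Fx_rest -1.12 -0.0008641463431411647
```

```bash
python3 -m crank '[[[0,0,-0.02,0,0,0,0],[0,0,-0.02,0,0,0,0],[0,0,0,0,0,0,0],[0,0,0,0,0,0,0],[0,0,0,0,0,0,0],[0,0,0,0,0,0,0],[0,0,0,0,0,0,0],[0,0,0,0,0,0,0]]]'; python3 -c "
from h import *
togo([500.8,127.8,54])"
```

```text
time_s: 17.2
eef_pos: [481.3, 181.1, 57.8]
ee_rot: [0.0, 0.571, 0.821, 0.0]
force: [-0.1, -0.1, 4.2]
grip_width: 0.002
grip_force: 1.8
t 17.2 pos [481.3  181.11  57.8 ] shift u [-2.271 -0.008  0.152] turn u [ 0. -0. -0.] F [-0.14 -0.12  4.15] Fx_rest -0.06 0.0022065512071475397
```

The button pushes up with 4.2 N at z = 57.8, so it has popped into the next hole at about 56 mm. I'll lift off and look.

```bash
python3 -m crank '[[[0,0,-0.04,0,0,0,0],[0,0,-0.06,0,0,0,0],[0,0,-0.1,0,0,0,0],[0,0,-0.4,0,0,0,0],[0,0,-0.8,0,0,0,0],[0,0,-1,0,0,0,0],[0,0,-1,0,0,0,0],[0,0,-0.4,0,0,0,0]]]'; python3 -m crank '[[[-0.5,0,0,0,0,0,0],[-1,0,0,0,0,0,0],[-1,0,0,0,0,0,0],[-0.5,0,0,0,0,0,0],[0,0,0,0,0,0,0],[0,0,0,0,0,0,0],[0,0,0,0,0,0,0],[0,0,0,0,0,0,0]]]'; python3 - <<'E'
from h import *
import cv2
togo([500.8,127.8,54])
s=sense();q=s["ee_rot"];T=np.eye(4);T[:3,:3]=Ro.from_quat([q[1],q[2],q[3],q[0]]).as_matrix();T[:3,3]=s["eef_pos"]
W=T@np.array(camera_model("wrist")["T_tool_cam"])
w=capture("wrist");si=capture("side")
g=w.max(2);m=(g<70).astype(np.uint8);m[:,:240]=0;m[:,282:]=0
n,_,st,c=cv2.connectedComponentsWithStats(m)
e=np.array([np.cos(np.radians(110.3)),np.sin(np.radians(110.3)),0])
for i in range(1,n):
    if st[i,4]>300:
        p=plane("wrist",c[i][0],c[i][1],60,W);print(st[i],(p-np.array([501.07,128.05,60]))@e)
b=cv2.resize(si[160:260,230:340],None,fx=4,fy=4,interpolation=cv2.INTER_CUBIC)
o=np.zeros((400,790,3),np.uint8);o[:,:440]=b;o[:262,440:]=cv2.resize(w,(350,262));cv2.imwrite("pics/f.png",o)
E
```

```text
time_s: 18.0
eef_pos: [481.9, 181.3, 155.3]
ee_rot: [0.001, 0.571, 0.821, 0.001]
force: [0.4, 0.3, -0.4]
grip_width: 0.001
grip_force: 0.0
time_s: 18.8
eef_pos: [507.0, 111.5, 152.7]
ee_rot: [-0.0, 0.571, 0.821, -0.0]
force: [-0.4, -0.3, -0.5]
grip_width: -0.0
grip_force: 0.0
t 18.8 pos [507.01 111.46 152.72] shift u [ 0.699 -0.005  3.949] turn u [-0.001 -0.001  0.008] F [-0.44 -0.28 -0.5 ] Fx_rest -0.11 -0.0002075354096988748
[ 240   53   35   65 1561] 53.570661971272145
[ 240  234   42  150 4817] -134.47543923827402
```

View pics/f.png

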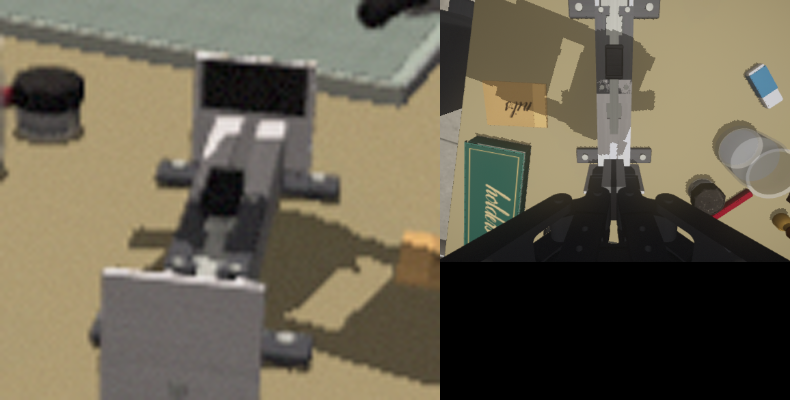

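The button (crop (222,192)) stands above the channel about 54 mm farther out. The lip is out, the bystanders look undisturbed, and the robot is clear. Handing in.

```bash
python3 -c "
from rig import *
print(finish_job())"
```

```text
the job is handed in; nothing more can be done
None
```

I handed the job in with the tube out about 54–56 mm, inside the next hole's 46–71 mm range. By feel the button popped up in that hole, and the arm was lifted clear at the end; the simulator gave no verdict.

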